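# Temperature check of a plaster mould in its drying box

## Task

Draw the shutter of the drying box out to its stop by its knob, then pick up the pistol-shaped thermometer and point it square on at the middle of the round plaster boss in the window, with its muzzle about 10 cm away, and hold it still for two seconds. Then lay it gently back on its cork mat, lying on its side as before, and leave the shutter open. Do not touch the box with the thermometer, and leave the other things on the table where they are.

Things in the scene. Friction and masses are not known exactly. Their poses are not given: they have to be found in the camera images.
- shutter (a joint): how far the shutter of the drying box has been drawn, in m: 0 closed (starts within 0.012 of it), 0.085 at its open stop. A flat aluminium plate, 86 x 86 mm, on the box's sloped front; it slides level, along the box's own +y. A light spring and the rails' friction resist with 4 to 6 N; the friction keeps it where it is left.
- knob (a point): centre of the head of the shutter's black knob: a cylinder 22 mm across and 18 mm long, square to the sloped face, its axis through the middle of the plate, on a 12 mm stem; this point is 35 mm out from the face, the knob's end 44 mm out. Moves with the shutter. Its x axis points into the face.
- drybox: fixed grey wedge-shaped console, 310 mm wide (its y), 175 deep (x), 190 high; origin: centre of its underside. Its front looks to its own -x, leaning back 30 degrees from upright: the face runs from x = -78 mm at the foot to +12 at the top. The 64 x 64 mm window is centred at y = -60 mm, 110 mm above the table; the shutter slides from there to +y.
- boss (a point): centre of the front of the round plaster boss (32 mm across, 8 mm high) of the mould in the window, behind the shutter, 14 mm behind the plane of the sloped face. Its x axis points straight into the face (along the box's +x and 30 degrees downward): a scanner aimed square on has its x axis along it. Its y is the box's y.
- scanner: infrared thermometer, a pistol shape lying on its side: grey barrel 150 x 38 x 38 mm along its x, round black muzzle at +x (34 mm across), black handle (30 wide, 32 thick, reaching 115 mm out to its +y) at the rear, all of it behind x = -0.036. Origin on the underside, 19 mm below the barrel's axis; 0.2 to 0.3 kg.
- grip (a point): a good place to grip the barrel across its 38 mm width: on its axis, 18 mm ahead of the origin, 19 mm above the underside. Same axes as the scanner.
- muzzle (a point): centre of the scanner's muzzle face, 92 mm ahead of the origin, on the barrel's axis; the line of sight leaves here along this frame's +x.
- mat: fixed cork mat on the table, 240 (its x) x 220 (its y) x 6 mm thick, origin at the centre of its underside; the scanner's place.
- mould_half: bystander: white plaster open half mould, 110 x 80 x 45 mm; origin at the centre of its underside
- round_mould: bystander: white plaster round mould with a stepped top, 90 across, height 52 mm; origin at the centre of its underside
- bowl: bystander: white ceramic bowl, 110 across, height 50 mm; origin at the centre of its underside
- mug: bystander: white ceramic mug, 76 across, height 85 mm; origin at the centre of its underside
- jar: bystander: closed jar, 64 across, height 90 mm; origin at the centre of its underside
- brush: bystander: brush lying flat; origin near its middle
- spatula: bystander: spatula lying flat; origin near its middle
Mind the look-alikes: they are no part of the job. Leave any green or purple look-alike of the scanner alone.

How it is judged:
On the way, in this order (a step that is already met when the one before it is completed fails the run):
1. the shutter is drawn out to its stop (at least 78 of 85 mm) (value of joint shutter above 0.078 m), for 0.2 s.
2. shutter open, the thermometer is held still 1.2 s, aimed at the boss: line of sight within 12 mm of its centre each way, muzzle 60 to 150 mm off, within 20 degrees of square on (value of joint shutter above 0.075 m and y of boss in the frame of muzzle between -0.012 and 0.012 m and z of boss in the frame of muzzle between -0.012 and 0.012 m and x of boss in the frame of muzzle between 0.06 and 0.15 m and angle between the x axis of muzzle and the x axis of boss, either way round below 0.35 rad and linear speed of scanner below 0.02 m/s and angular speed of scanner below 0.15 rad/s), for 1.2 s.
At the end, for the whole second after the job is handed in: The shutter is still open (at least 75 of 85 mm); the thermometer lies flat on the mat, handle side as at the start (tilt under 7 degrees), its grip point over the mat, released and at rest (value of joint shutter above 0.075 m and x of grip in the frame of mat between -0.11 and 0.11 m and y of grip in the frame of mat between -0.1 and 0.1 m and angle between scanner's own z axis and vertical below 0.12 rad and z of scanner in the frame of mat below 0.014 m and linear speed of scanner below 0.02 m/s and contact force between scanner and the fingers below 0.1 N); the robot touches nothing.
It fails at once if the thermometer touches the drying box (over 1 N) (contact force between scanner and drybox above 1 N).
It fails at once if the thermometer is dropped (falls free of the fingers faster than 0.7 m/s) (linear speed of scanner above 0.7 m/s and contact force between scanner and the fingers below 0.1 N).
It fails at once if another thing on the table is moved by over 30 mm (distance of any of mould_half, round_mould, bowl, mug, jar, brush, spatula from where it was at the start of the episode above 0.03 m).
It also fails if it takes over 67 s, if anything falls off the work surface, if the arm or the gripper's body presses on something with over 40 N, if the wrist force passes 120 N, or if a joint passes its speed limit or range.

## Robot

A 6-joint arm with a two-finger parallel gripper is mounted at the origin on the work surface. World frame = base frame: x ahead of the robot, y to its left, z up, the work surface at z = 0. Lengths are in m, angles in rad, forces in N, time in s.
With the tool pointing down it reaches from about 0.3 to 0.775 m from the base axis. Payload 14.6 kg.
Tool frame: the origin (TCP) lies at the very end of the fingers, on their centre line; the grasp point (between the pads) lies 19 mm behind it; z points along the fingers, y is the line along which they close (so a half turn about z gives the same grasp; the last joint's range is limited). The gripper opens to 94 mm and grips with 3 to 60 N. Pads are 16 mm wide; open, the fingers measure 119 mm over their backs; the gripper's body (75 mm by 177 mm) begins 78 mm behind the grasp point.
Start: joints at [1.076, 0.3, 1.521, -0, 1.321, -0.067], TCP at [0.228, 0.5, 0.205] pointing down, gripper open.
Joint ranges: [-3.03, 3.03], [-0.79, 2.21], [0.23, 2.52], [-1.04, 4.18], [0, 3.07], [-2.55, 2.55]. Speed limits (rad/s): [2.22, 2.22, 2.57, 3.14, 3.14, 3.14].

## Interface

Orientations are given as [roll, pitch, yaw] about the fixed x, y, z axes, in that order (R = Rz(yaw) Ry(pitch) Rx(roll)).
In Python, from station import ctrl gives the robot as it stands. The module is installed in compiled form; this text tells all that it offers.
- The arm moves only by the tool step_arm, never from a script. Its argument "deltas" is a list of rows, each an object with "dp": the shift along the tool's x, y, z scaled (see below), a list of three; "twist": the turn about the tool's z scaled (see below). In form: [{"dp": [tx, ty, tz], "twist": twist}, ...]. A call has 1 to 12 rows; each row shifts and turns the commanded pose from where the row before left it, along the tool's axes as they then stand; what a row does not reach is not made up. The controller multiplies each number of a shift by 0.04 m and each number of a turn by 4 degrees. A row lasts 1/10 s, in which the tool goes at most 50 mm and 8.59 degrees, less where a joint would pass 70% of its speed; a pose out of reach is approached as far as the arm can. A call with a number of a shift or a turn outside -1 to 1 is refused whole. A call with a gripper value outside its range is refused whole. "gripper" is the opening, from -1 (shut) to 1 (fully open), set as the call begins (left out, the last holds). The fingers move at their own pace and stop on an object; "squeeze" is the grip in N (left out, the last holds). Time passes only in rows, so rows that do not move let the fingers close. It gives the time, the measured TCP pose, the force, the opening and the grip force at its end, in the units of the state.
- ctrl.get_obs(): the state, without advancing time (a new reading comes with each control period).
- ctrl.camera(name): name is "scene" or "top"; returns (picture, depth): 420x560x3 uint8, red, green, blue; 420x560 float32, m along the optical axis (not along the pixel's ray), 0 where there is no reading.
- ctrl.get_calibration(name): a dict with "fx", "fy", "cx", "cy" (pixels), "world_to_cam" (4x4, takes a point from world to camera coordinates). Camera axes: x right, y down, z forward; pixel columns grow to the right and rows downward; lengths in m; the calibration is good to about 2 mm. A picture is of the moment at which its call begins. get_calibration takes no time and is no camera call.
- ctrl.hand_in(): hands the job in; it is judged then, once.
Trained networks look in the newest picture that a camera, given by its name, has taken for a name from the list of things; names that differ only in an ending like _2 or _b are one class to them, and where a whole thing is asked for, a point or a joint stands for the part that bears it (a point fixed in the world has none). Each returns a list of dicts, best first, with "conf" (0 to 1); they miss things now and then, are a little off and sometimes report something else, mostly with a low value. They report only what shows in the picture. A call takes as long as a camera call. They do not tell look-alikes from the thing itself.
- ctrl.spot_in(camera, label): "rect" ([left, top, right, bottom] as shares, 0 to 1, of the picture: columns of its width, rows of its height, round what is visible of it).
- ctrl.cut_out(camera, label): "pixels" (420x560 bool, what is visible of it) and "rect" ([left, top, right, bottom] as shares, 0 to 1, of the picture: columns of its width, rows of its height, round what is visible of it).
The state is a dict: "time_s": time; "qpos": joint angles; "joint_vel": joint speeds; "tau": joint torques, N m; "ee_pos": TCP position; "eef_rot": TCP orientation; "force": force on the tool from outside, world axes, zero at the start; "moment": the same for the moment, N m; "grip_width": finger opening in m; "grip_force": force on a finger pad.
Only numpy, scipy, OpenCV 4.12 (cv2) and the standard library are available. Lean on these libraries where they do the work, as an engineer would, in place of code of your own. Each camera call takes 0.05 s, during which the arm holds its last target. There are 200 camera calls.

## Working session

There is one attempt and no reset: what is moved stays moved. The work goes in short steps, Python scripts to look and compute and a tool call to move; the robot and the scene stay as the last step left them, time stands still between calls to the robot, and variables do not carry over. Pictures are saved under pics/ and viewed, at most 10 in all, crops included, and the job is handed in when it is done.

Besides the shell and the picture viewer there is one more tool, called after "Request:" as a command line: name --argument value ..., lists and objects as JSON in quotes. step_arm: Moves the arm, as the interface text tells. Its arguments: {"type":"object","properties":{"deltas":{"type":"array"},"gripper":{"type":"number"},"squeeze":{"type":"number"}},"required":["deltas"]}

```bash
mkdir -p pics; cat > h.py <<'E'
import numpy as np, cv2
from station import ctrl
from scipy.spatial.transform import Rotation as R
def cal(n):
    c=ctrl.get_calibration(n); return c, np.linalg.inv(np.array(c["world_to_cam"]))
def cloud(n,depth):
    c,T=cal(n); v,u=np.mgrid[:420,:560]
    P=np.stack([(u-c["cx"])/c["fx"]*depth,(v-c["cy"])/c["fy"]*depth,depth],-1)
    return P@T[:3,:3].T+T[:3,3]
def save(n,p): cv2.imwrite("pics/"+n,p[:,:,::-1])
E
python3 - <<'E'
from h import *
ims=[]
for n in("scene","top"):
    p,d=ctrl.camera(n); W=cloud(n,d); np.savez("/tmp/%s.npz"%n,p=p,d=d,W=W); save(n+"0.png",p)
    for l in("scanner","drybox","knob","mat","boss"):
        for r in ctrl.cut_out(n,l)[:4]:
            m=r["pixels"]&(d>0); print(n,l,round(r["conf"],2),np.round(np.array(r["rect"])*[560,420,560,420]),m.sum(),np.round(np.median(W[m],0),3),np.median(p[m],0))
o=ctrl.get_obs();print(o)
E
```

```text
scene scanner 0.9 [203. 163. 252. 202.] 967 [0.198 0.311 0.034] [100.  48. 124.]
scene scanner 0.88 [280. 132. 336. 157.] 624 [0.365 0.552 0.035] [100.  48. 123.]
scene scanner 0.84 [274. 195. 324. 246.] 1044 [0.477 0.248 0.042] [78.  78.5 71.5]
scene scanner 0.76 [ 44. 267. 111. 349.] 2005 [ 0.225 -0.286  0.035] [ 42. 122.  60.]
scene drybox 0.64 [111. 284. 293. 420.] 14464 [ 0.563 -0.334  0.172] [111. 113. 112.]
scene knob 0.58 [188. 298. 219. 334.] 241 [ 0.504 -0.218  0.124] [102. 104. 102.]
scene mat 0.85 [241. 197. 337. 262.] 3587 [0.501 0.191 0.007] [134. 106.  70.]
top scanner 0.88 [ 78. 250. 149. 298.] 1479 [0.364 0.579 0.036] [83. 55. 95.]
top scanner 0.87 [212. 202. 289. 248.] 1299 [0.463 0.244 0.042] [82. 78. 75.]
top scanner 0.87 [408. 294. 487. 357.] 1581 [ 0.209 -0.252  0.036] [44. 96. 53.]
top drybox 0.96 [396. 125. 493. 257.] 10155 [ 0.522 -0.265  0.148] [71. 70. 69.]
top knob 0.85 [417. 190. 446. 223.] 749 [ 0.494 -0.227  0.12 ] [87. 86. 84.]
top mat 0.83 [209. 178. 308. 274.] 5113 [0.473 0.218 0.006] [108.  86.  64.]
{'time_s': 0.6, 'qpos': array([ 1.07640883e+00,  2.99874897e-01,  1.52101972e+00, -3.22772659e-05,
        1.32070526e+00, -6.65917141e-02]), 'joint_vel': array([-1.36708086e-03, -7.74055819e-05, -3.74015445e-04, -4.21112771e-04,
       -9.15342637e-04, -2.48109457e-04]), 'tau': array([-1.00700468e-03, -5.31485403e+01, -3.52829075e+01,  7.08731823e-02,
        2.12867127e-02,  3.42034991e-05]), 'ee_pos': array([0.22817332, 0.50041513, 0.20545101]), 'eef_rot': array([-3.14158336e+00,  3.07227498e-05,  2.71380486e+00]), 'force': array([-0.05772931,  1.1995494 , -0.00330907]), 'moment': array([-0.00318002, -0.0240681 , -0.02379931]), 'grip_force': 0.0, 'grip_width': 0.09418411413963183}
```

View pics/scene0.png

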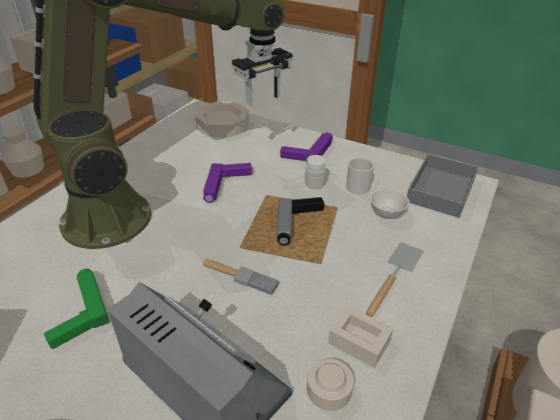

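View pics/top0.png

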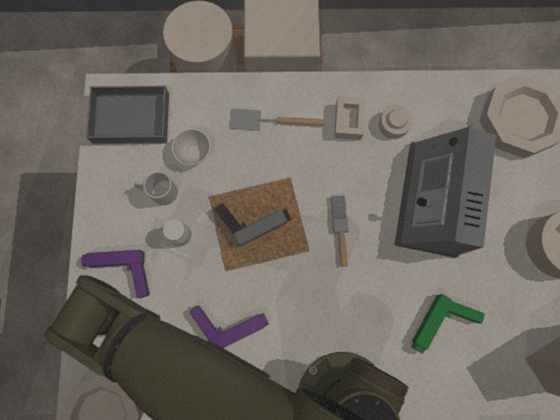

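The scene view shows the real (grey) scanner on the mat at about (287,220), with the box and its knob at (205,305). The top view shows the scanner at (262,228) with its muzzle at (288,214), and the knob at (424,202). The tool always points straight down, so the thermometer will have to be tilted in the grip. Next I fit the poses.

```bash
python3 - <<'E'
from h import *
D={n:np.load("/tmp/%s.npz"%n) for n in("scene","top")}
# drybox front plane from top
def plane(P):
    c=P.mean(0);return c,np.linalg.svd(P-c,full_matrices=False)[2][2]
for n in D:
    W=D[n]["W"]; 
    for r in ctrl.cut_out(n,"drybox")[:1]:
        P=W[r["pixels"]&(D[n]["d"]>0)]
        # normals: RANSAC for planes
        rng=np.random.default_rng(0); Q=P.copy()
        for k in range(3):
            best=None
            for i in range(400):
                a=Q[rng.integers(len(Q),size=3)]; nn=np.cross(a[1]-a[0],a[2]-a[0]); l=np.linalg.norm(nn)
                if l<1e-5: continue
                nn/=l; m=abs((Q-a[0])@nn)<.0025
                if best is None or m.sum()>best.sum(): best=m
            c,nn=plane(Q[best]); m=abs((Q-c)@nn)<.003;c,nn=plane(Q[m])
            if nn[2]<0: nn=-nn
            print(n,k,m.sum(),c.round(4),nn.round(3),"elev",np.degrees(np.arcsin(nn[2])).round(1),"az",np.degrees(np.arctan2(nn[1],nn[0])).round(2)); Q=Q[~m]
    # scanner (grey): points on mat region higher than mat
    S=((W[...,0]>.38)&(W[...,0]<.6)&(W[...,1]>.1)&(W[...,1]<.36))
    for lo,hi,t in((.003,.012,"mat"),(.034,.055,"scan")):
        m=S&(W[...,2]>lo)&(W[...,2]<hi)
        P=W[m]; r=cv2.minAreaRect((P[:,:2]*1000).astype(np.float32)); print(n,t,m.sum(),r,np.median(P[:,2]))
    m=S&(W[...,2]>.034)&(W[...,2]<.06); g=D[n]["p"][m].mean(1)
    b=W[m][g>60]; k=W[m][g<45]
    print("barrel",len(b),cv2.minAreaRect((b[:,:2]*1000).astype(np.float32)),np.median(b[:,2]));print("black",len(k),cv2.minAreaRect((k[:,:2]*1000).astype(np.float32)),np.median(k[:,2]))
    for r in ctrl.cut_out(n,"knob")[:1]:
        P=W[r["pixels"]&(D[n]["d"]>0)];g=D[n]["p"][r["pixels"]&(D[n]["d"]>0)].mean(1)
        q=P[g<40];print("knob dark",len(q),q.mean(0),np.percentile(q,[5,95],axis=0))
E
```

```text
scene 0 5289 [ 0.5434 -0.3383  0.1758] [-0.004 -0.023  1.   ] elev 88.7 az -98.98
scene 1 3519 [ 0.5135 -0.3623  0.1014] [0.216 0.976 0.001] elev 0.0 az 77.55
scene 2 1899 [ 0.6846 -0.3194  0.1046] [ 0.977 -0.214  0.004] elev 0.2 az -12.36
scene mat 3168 ((489.1512451171875, 228.79541015625), (219.85879516601562, 258.6089782714844), 0.7643513083457947) 0.00669250882071637
scene scan 808 ((497.2937316894531, 236.45855712890625), (129.1975555419922, 182.418701171875), 26.302438735961914) 0.043110798792471317
barrel 520 ((461.5116882324219, 241.31881713867188), (207.402587890625, 110.20110321044922), 82.6233901977539) 0.04413211901921116
black 277 ((478.625732421875, 234.39013671875), (207.81578063964844, 77.60356140136719), 83.87417602539062) 0.04030894931216322
knob dark 79 [ 0.5052377  -0.2111372   0.13472262] [[ 0.49681815 -0.21751134  0.12883733]
 [ 0.51205095 -0.20523592  0.14000755]]
top 0 4424 [ 0.5473 -0.245   0.1117] [0.188 0.846 0.499] elev 30.0 az 77.44
top 1 2229 [ 0.523  -0.3295  0.175 ] [-0.008 -0.04   0.999] elev 87.7 az -100.87
top 2 1135 [ 0.5239 -0.2358  0.1159] [0.189 0.85  0.492] elev 29.5 az 77.43
top mat 4153 ((489.96453857421875, 229.95953369140625), (259.8482666015625, 219.8944549560547), 89.99092102050781) 0.0061900618227666016
top scan 1147 ((496.0716857910156, 239.64639282226562), (130.97842407226562, 175.40980529785156), 26.931055068969727) 0.04249609812781907
barrel 764 ((495.01824951171875, 241.29994201660156), (129.83311462402344, 159.91787719726562), 26.21889877319336) 0.04340892844200206
black 98 ((475.34356689453125, 241.01040649414062), (201.10186767578125, 73.95608520507812), 84.77326965332031) 0.04104357030792616
knob dark 52 [ 0.50074242 -0.20111979  0.13471457] [[ 0.49361856 -0.21042141  0.12836694]
 [ 0.50846279 -0.19306862  0.14019148]]
```

Request:
step_arm --deltas '[{"dp": [0, 0, 0], "twist": 1}, {"dp": [0, 0, 0], "twist": 1}, {"dp": [0, 0, 0], "twist": 1}, {"dp": [0, 0, 0], "twist": 1}, {"dp": [0, 0, 0], "twist": 1}, {"dp": [0, 0, 0], "twist": 1}, {"dp": [0, 0, 0], "twist": 1}, {"dp": [0, 0, 0], "twist": 1}, {"dp": [0, 0, 0], "twist": 1}, {"dp": [0, 0, 0], "twist": 1}, {"dp": [0, 0, 0], "twist": 1}, {"dp": [0, 0, 0], "twist": 1}]'

```text
time_s: 2.0
ee_pos: [0.2282, 0.5004, 0.2055]
eef_rot: [3.142, -0.0, 1.873]
force: [0.1, -0.4, 0.3]
grip_width: 0.094
grip_force: 0.0
```

Request:
step_arm --deltas '[{"dp": [0, 0, 0], "twist": 1}, {"dp": [0, 0, 0], "twist": 1}, {"dp": [0, 0, 0], "twist": 1}, {"dp": [0, 0, 0], "twist": 1}, {"dp": [0, 0, 0], "twist": 1}, {"dp": [0, 0, 0], "twist": 1}, {"dp": [0, 0, 0], "twist": 1}, {"dp": [0, 0, 0], "twist": 0.5}, {"dp": [-0.78, 0.53, 0], "twist": 0}, {"dp": [-0.78, 0.53, 0], "twist": 0}, {"dp": [-0.78, 0.53, 0], "twist": 0}, {"dp": [-0.78, 0.53, 0], "twist": 0}]'

```text
time_s: 3.2
ee_pos: [0.2842, 0.3589, 0.2055]
eef_rot: [3.141, -0.0, 1.353]
force: [0.4, 0.5, 0.1]
grip_width: 0.0942
grip_force: 0.0
```

Request:
step_arm --deltas '[{"dp": [-0.78, 0.53, 0], "twist": 0}, {"dp": [-0.78, 0.53, 0], "twist": 0}, {"dp": [-0.78, 0.53, 0], "twist": 0}, {"dp": [-0.78, 0.53, 0], "twist": 0}, {"dp": [-0.78, 0.53, 0], "twist": 0}, {"dp": [-0.78, 0.53, 0], "twist": 0}, {"dp": [-0.78, 0.53, 0], "twist": 0}, {"dp": [-0.78, 0.53, 0], "twist": 0}, {"dp": [-0.78, 0.53, 0], "twist": 0}, {"dp": [-0.78, 0.53, 0], "twist": 0}, {"dp": [-0.78, 0.53, 0], "twist": 0}, {"dp": [-0.78, 0.53, 0], "twist": 0}]'

```text
time_s: 4.4
ee_pos: [0.4515, -0.062, 0.2056]
eef_rot: [3.141, -0.0, 1.352]
force: [0.7, 0.4, -0.4]
grip_width: 0.0939
grip_force: 0.0
```

Request:
step_arm --deltas '[{"dp": [-0.8, 0.51, 0], "twist": 0}, {"dp": [-0.8, 0.51, 0], "twist": 0}, {"dp": [-0.8, 0.51, 0], "twist": 0}, {"dp": [-0.78, 0.51, 0], "twist": 0}, {"dp": [0, 0, 0.5], "twist": 0}, {"dp": [0, 0, 0.5], "twist": 0}, {"dp": [0, 0, 0], "twist": 0}]'

```text
time_s: 5.1
ee_pos: [0.5022, -0.202, 0.1631]
eef_rot: [-3.137, -0.001, 1.352]
force: [-0.9, 0.9, 0.0]
grip_width: 0.0939
grip_force: 0.0
```

```bash
python3 - <<'E'
from h import *
o=ctrl.get_obs();print(o["ee_pos"],o["eef_rot"],o["qpos"])
p,d=ctrl.camera("scene");W=cloud("scene",d)
q,d2=ctrl.camera("top")
a=cv2.resize(p[250:420,100:330],None,fx=1.7,fy=1.7);b=cv2.resize(q[120:290,370:520],None,fx=1.7,fy=1.7)
save("k1.png",np.hstack([a,b]))
E
```

```text
[ 0.502246   -0.20199591  0.16308509] [-3.13742956e+00 -9.80951312e-04  1.35202234e+00] [-4.50050154e-01  3.21444650e-01  1.59465087e+00  5.97790682e-07
  1.22977423e+00 -2.31278412e-01]
```

View pics/k1.png

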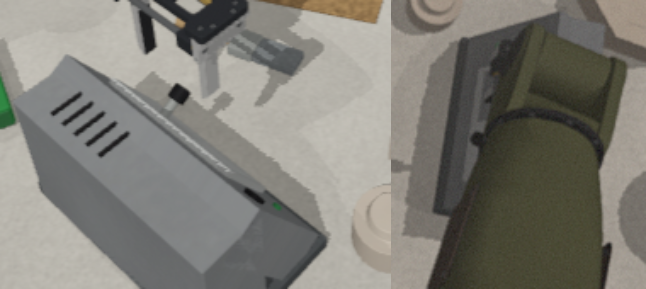

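The fingers straddle the knob, which shows at (178,95) in the left crop, so I go down and close.

Request:
step_arm --deltas '[{"dp": [0, 0, 0.45], "twist": 0}, {"dp": [0, 0, 0.45], "twist": 0}, {"dp": [0, 0, 0.43], "twist": 0}, {"dp": [0, 0, 0], "twist": 0}]'

```text
time_s: 5.6
ee_pos: [0.503, -0.2019, 0.1117]
eef_rot: [-3.14, -0.0, 1.353]
force: [-0.4, 0.5, -0.2]
grip_width: 0.0937
grip_force: 0.0
```

Request:
step_arm --deltas '[{"dp": [0, 0, 0], "twist": 0}, {"dp": [0, 0, 0], "twist": 0}, {"dp": [0, 0, 0], "twist": 0}, {"dp": [0, 0, 0], "twist": 0}, {"dp": [0, 0, 0], "twist": 0}, {"dp": [0, 0, 0], "twist": 0}]' --gripper -1 --squeeze 12

```text
time_s: 6.2
ee_pos: [0.5033, -0.2023, 0.1124]
eef_rot: [3.141, 0.0, 1.352]
force: [0.7, 0.7, 0.3]
grip_width: 0.0494
grip_force: 0.0
```

Request:
step_arm --deltas '[{"dp": [0, 0, 0], "twist": 0}, {"dp": [0, 0, 0], "twist": 0}, {"dp": [0, 0, 0], "twist": 0}, {"dp": [0, 0, 0], "twist": 0}, {"dp": [0, 0, 0], "twist": 0}]'

```text
time_s: 6.7
ee_pos: [0.5032, -0.2022, 0.1122]
eef_rot: [-3.141, -0.0, 1.352]
force: [-1.7, -0.3, -1.5]
grip_width: 0.0215
grip_force: 12.0
```

Request:
step_arm --deltas '[{"dp": [0, 0.18, 0], "twist": 0}, {"dp": [0, 0.18, 0], "twist": 0}, {"dp": [0, 0.18, 0], "twist": 0}, {"dp": [0, 0.18, 0], "twist": 0}, {"dp": [0, 0.18, 0], "twist": 0}, {"dp": [0, 0.18, 0], "twist": 0}, {"dp": [0, 0.18, 0], "twist": 0}, {"dp": [0, 0.18, 0], "twist": 0}, {"dp": [0, 0.18, 0], "twist": 0}, {"dp": [0, 0.18, 0], "twist": 0}, {"dp": [0, 0.1, 0], "twist": 0}]'

```text
time_s: 7.8
ee_pos: [0.5781, -0.2188, 0.1122]
eef_rot: [-3.142, -0.0, 1.352]
force: [-5.6, 1.8, 3.1]
grip_width: 0.0211
grip_force: 12.0
```

Request:
step_arm --deltas '[{"dp": [0, 0.08, 0], "twist": 0}, {"dp": [0, 0.08, 0], "twist": 0}, {"dp": [0, 0.08, 0], "twist": 0}, {"dp": [0, 0, 0], "twist": 0}]'

```text
time_s: 8.2
ee_pos: [0.5849, -0.2203, 0.1119]
eef_rot: [-3.135, -0.001, 1.352]
force: [-22.6, 6.4, 11.6]
grip_width: 0.0317
grip_force: 12.0
```

Request:
step_arm --deltas '[{"dp": [0, -0.1, 0], "twist": 0}, {"dp": [0, 0, 0], "twist": 0}, {"dp": [0, 0, 0], "twist": 0}, {"dp": [0, 0, 0], "twist": 0}, {"dp": [0, 0, 0], "twist": 0}, {"dp": [0, 0, -0.8], "twist": 0}, {"dp": [0, 0, -0.8], "twist": 0}, {"dp": [0.3, 0, -0.8], "twist": 0}, {"dp": [0.8, -0.5, -0.5], "twist": 0}, {"dp": [0.8, -0.5, 0], "twist": 0}, {"dp": [0.8, -0.5, 0], "twist": 0}, {"dp": [0.8, -0.5, 0], "twist": 0}]' --gripper 1

```text
time_s: 9.4
ee_pos: [0.5346, -0.0647, 0.2284]
eef_rot: [3.141, -0.0, 1.352]
force: [-0.2, -0.1, -0.6]
grip_width: 0.0944
grip_force: 0.0
```

```bash
python3 - <<'E'
from h import *
ey=np.array([.976,-.217]);ex=np.array([-.217,-.976])
o=ctrl.get_obs();print(o["ee_pos"],o["qpos"].round(2))
p,d=ctrl.camera("top");W=cloud("top",d);save("t2.png",p);np.savez("/tmp/t2.npz",p=p,d=d,W=W)
for l in("boss","knob","scanner","mat"):
    for r in ctrl.cut_out("top",l)[:3]:
        m=r["pixels"]&(d>0);w=np.median(W[m],0);print(l,round(r["conf"],2),np.round(np.array(r["rect"])*[560,420,560,420]),m.sum(),w.round(4),"box s,h",(w[:2]@ey).round(4),(w[:2]@ex).round(4))
D=np.load("/tmp/top.npz");c,T=cal("top")
v,u=np.mgrid[:420,:560]
ray=np.stack([(u-c["cx"])/c["fx"],(v-c["cy"])/c["fy"],np.ones(u.shape)],-1)@T[:3,:3].T
def onz(z): return T[:3,3]+ray*((z-T[2,3])/ray[...,2])[...,None]
WW=D["W"];g=D["p"].mean(-1)
reg=(WW[...,0]>.38)&(WW[...,0]<.6)&(WW[...,1]>.1)&(WW[...,1]<.36)&(WW[...,2]>.03)&(WW[...,2]<.06)
Z=onz(.044)
for t,m in(("all",reg),("topface",reg&(WW[...,2]>.0425)&(g>60))):
    P=Z[m][:,:2]; print(t,m.sum(),cv2.minAreaRect((P*1000).astype(np.float32)))
    for a in(-62,-63,-63.5,-64,-65):
        e=np.array([np.cos(np.radians(a)),np.sin(np.radians(a))]);f=np.array([-e[1],e[0]])
        print(a,np.percentile(P@e,[.5,99.5]).round(4),np.percentile(P@f,[.5,10,50,90,99.5]).round(4))
E
```

```text
[ 0.53459435 -0.06468127  0.22840006] [-0.19  0.26  1.52  0.    1.36  0.03]
knob 0.55 [441. 161. 448. 192.] 127 [ 0.5679 -0.2621  0.1427] box s,h 0.6112 0.1326
scanner 0.89 [189. 303. 269. 351.] 1332 [0.185  0.3147 0.0366] box s,h 0.1123 -0.3472
scanner 0.8 [ 79. 252. 149. 297.] 1397 [0.3642 0.5772 0.0358] box s,h 0.2302 -0.6424
scanner 0.79 [215. 205. 289. 245.] 1203 [0.4632 0.2414 0.0422] box s,h 0.3997 -0.3361
mat 0.95 [211. 178. 306. 270.] 4924 [0.4725 0.215  0.0059] box s,h 0.4145 -0.3124
all 1186 ((494.3211364746094, 239.04129028320312), (129.1988067626953, 175.87750244140625), 26.303834915161133)
-62 [-0.0628  0.1065] [0.4832 0.4893 0.5115 0.5823 0.6117]
-63 [-0.0734  0.0976] [0.484  0.4897 0.5119 0.5813 0.6106]
-63.5 [-0.0786  0.0932] [0.4843 0.4895 0.5118 0.5808 0.6101]
-64 [-0.0838  0.0887] [0.4843 0.4898 0.5121 0.5803 0.6096]
-65 [-0.0941  0.0798] [0.4839 0.49   0.5122 0.5793 0.6084]
topface 471 ((455.3331604003906, 216.97000122070312), (37.371307373046875, 148.1412811279297), 26.478939056396484)
-62 [-0.0516  0.0941] [0.4858 0.4906 0.5035 0.5185 0.5236]
-63 [-0.0606  0.0855] [0.4863 0.491  0.5038 0.5185 0.5232]
-63.5 [-0.0651  0.0812] [0.4868 0.4907 0.5042 0.5192 0.523 ]
-64 [-0.0694  0.0769] [0.4869 0.4909 0.5042 0.5187 0.5228]
-65 [-0.0781  0.0682] [0.4865 0.4909 0.5041 0.5186 0.523 ]
```

View pics/t2.png

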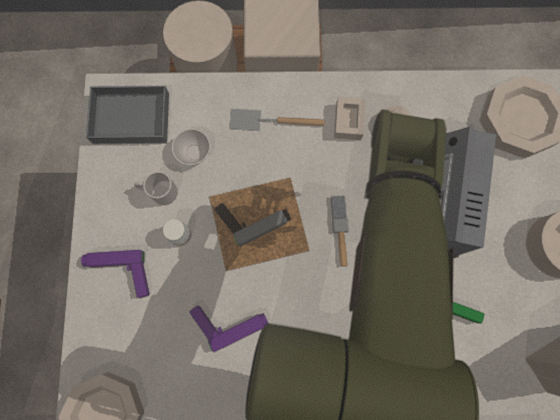

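Request:
step_arm --deltas '[{"dp": [0, 0, 0], "twist": -0.98}, {"dp": [0, 0, 0], "twist": -0.98}, {"dp": [0, 0, 0], "twist": -0.98}, {"dp": [0, 0, 0], "twist": -0.98}, {"dp": [0, 0, 0], "twist": -0.98}, {"dp": [0, 0, 0], "twist": -0.98}, {"dp": [0, 0, 0], "twist": -0.98}, {"dp": [0, 0, 0], "twist": -0.98}, {"dp": [0, 0, 0], "twist": -0.98}, {"dp": [0, 0, 0], "twist": -0.95}]'

```text
time_s: 10.65
ee_pos: [0.5355, -0.0672, 0.2279]
eef_rot: [-3.141, -0.0, 2.036]
force: [-0.4, -0.1, -0.2]
grip_width: 0.0938
grip_force: 0.0
```

Request:
step_arm --deltas '[{"dp": [0.8, 0.14, 0], "twist": 0}, {"dp": [0.8, 0.14, 0], "twist": 0}, {"dp": [0.8, 0.14, 0], "twist": 0}, {"dp": [0.8, 0.14, 0], "twist": 0}, {"dp": [0.8, 0.14, 0], "twist": 0}, {"dp": [0.8, 0.14, 0], "twist": 0}, {"dp": [0.8, 0.14, 0], "twist": 0}, {"dp": [0.8, 0.13, 0], "twist": 0}, {"dp": [0.8, 0.13, 0.5], "twist": 0}, {"dp": [0.79, 0.13, 0.5], "twist": 0}, {"dp": [0, 0, 0.7], "twist": 0}, {"dp": [0, 0, 0], "twist": 0}]'

```text
time_s: 11.85
ee_pos: [0.4404, 0.2437, 0.1571]
eef_rot: [-3.136, -0.0, 2.035]
force: [0.8, -1.2, -0.3]
grip_width: 0.0939
grip_force: 0.0
```

```bash
python3 - <<'E'
from h import *
o=ctrl.get_obs();print(o["ee_pos"],o["eef_rot"],o["qpos"].round(2))
e=np.array([np.cos(np.radians(-63.5)),np.sin(np.radians(-63.5))]);f=np.array([-e[1],e[0]])
D=np.load("/tmp/top.npz");WW=D["W"];g=D["p"].mean(-1)
reg=(WW[...,0]>.38)&(WW[...,0]<.6)&(WW[...,1]>.1)&(WW[...,1]<.36)&(WW[...,2]>.025)&(WW[...,2]<.06)
P=WW[reg];E=P[:,:2]@e;F=P[:,:2]@f
for a in np.arange(.48,.62,.01):
    m=(F>a)&(F<a+.01)
    if m.sum():print(a.round(2),m.sum(),np.percentile(E[m],[1,5,95,99]).round(4),g[reg][m].mean().round(0),np.median(P[m,2]).round(3))
m=g[reg]<45;mm=m&(F<.53);print("black muzzle",np.percentile(E[mm&(E>.05)],[1,50,99]))
# boss / window after opening
p,d=ctrl.camera("top");W=cloud("top",d);np.savez("/tmp/t3.npz",p=p,d=d,W=W)
for l in("boss","knob"):
    for n in("top",):
      for r in ctrl.cut_out(n,l)[:2]: print(l,r["conf"],np.round(np.array(r["rect"])*[560,420,560,420]),np.median(W[r["pixels"]],0))
s,_=ctrl.camera("scene")
save("t3.png",np.hstack([cv2.resize(p[110:270,380:500],None,fx=3,fy=3),cv2.resize(s[100:260,200:360],(430,480))]))
E
```

```text
[0.44039961 0.24371195 0.15713338] [-3.13592320e+00 -3.70806652e-05  2.03459217e+00] [ 0.43  0.25  1.71 -0.    1.19 -0.03]
0.48 133 [-0.0635 -0.0583  0.0792  0.0904] 69.0 0.04
0.49 221 [-0.0673 -0.0614  0.0872  0.0937] 83.0 0.044
0.5 212 [-0.0651 -0.0583  0.0864  0.0925] 84.0 0.044
0.51 211 [-0.0663 -0.0608  0.0849  0.0927] 84.0 0.044
0.52 96 [-0.0651 -0.0618  0.0721  0.0803] 69.0 0.042
0.53 49 [-0.067  -0.0659 -0.0275 -0.0263] 46.0 0.04
0.54 42 [-0.0695 -0.0687 -0.0407 -0.0399] 47.0 0.041
0.55 39 [-0.0721 -0.0712 -0.0429 -0.0418] 47.0 0.04
0.56 41 [-0.0733 -0.0725 -0.0455 -0.0435] 47.0 0.041
0.57 37 [-0.0749 -0.074  -0.0467 -0.0459] 47.0 0.041
0.58 38 [-0.077  -0.0762 -0.0502 -0.0484] 48.0 0.04
0.59 41 [-0.0796 -0.0786 -0.0516 -0.0496] 49.0 0.041
0.6 38 [-0.0812 -0.0801 -0.0539 -0.0521] 49.0 0.041
0.61 11 [-0.0734 -0.072  -0.0541 -0.0531] 56.0 0.039
black muzzle [0.08718485 0.08992027 0.09284726]
boss 0.8 [425. 200. 442. 219.] [ 0.48677263 -0.24344611  0.09683489]
boss 0.71 [422. 162. 448. 195.] [ 0.56898059 -0.243853    0.11992591]
knob 0.77 [422. 163. 450. 193.] [ 0.56875274 -0.24432522  0.12097763]
```

View pics/t3.png

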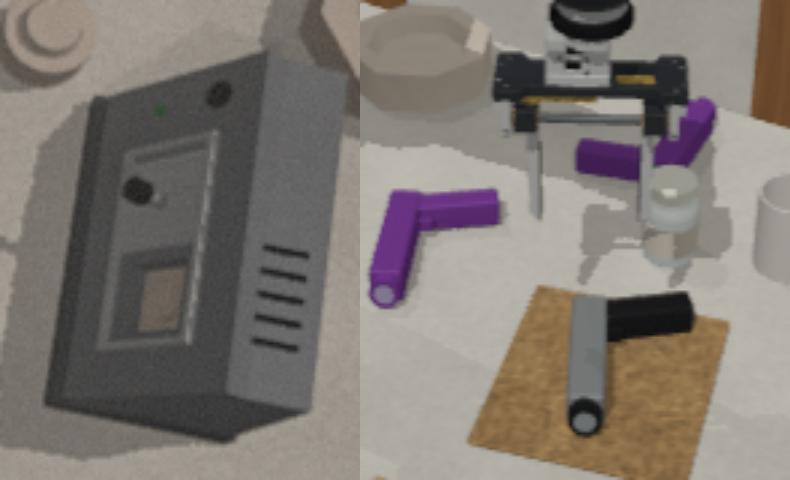

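The left crop shows the shutter open and the plaster visible in the window. The right crop shows the scanner on its mat with the gripper behind it. I go down to grip near its balance point.

Request:
step_arm --deltas '[{"dp": [-0.19, 0.04, 0.6], "twist": 0}, {"dp": [0, 0, 0.8], "twist": 0}, {"dp": [0, 0, 0.8], "twist": 0}, {"dp": [0, 0, 0.6], "twist": 0}, {"dp": [0, 0, 0.3], "twist": 0}, {"dp": [0, 0, 0], "twist": 0}, {"dp": [0, 0, 0], "twist": 0}]' --gripper 0

```text
time_s: 12.75
ee_pos: [0.447, 0.2385, 0.0376]
eef_rot: [3.14, 0.0, 2.034]
force: [-0.9, -0.1, -0.3]
grip_width: 0.0476
grip_force: 0.0
```

```bash
python3 - <<'E'
from h import *
print(ctrl.get_obs()["ee_pos"])
ey=np.array([.976,-.217]);eo=np.array([.217,.976])
n=np.array([.188,.846,.499]);c0=np.array([.5473,-.245,.1117])
D=np.load("/tmp/t3.npz");W=D["W"];P=W[110:270,380:500].reshape(-1,3);g=D["p"][110:270,380:500].mean(-1).ravel()
dist=(P-c0)@n; s=P[:,:2]@ey
m=(P[:,2]>.03)&(P[:,2]<.18)&(abs(dist)<.08)
rec=m&(dist<-.006)&(s>.47)&(s<.6)
print("recess",rec.sum(),"s",np.percentile(s[rec],[1,5,50,95,99]).round(4),"z",np.percentile(P[rec,2],[1,50,99]).round(3),"dist pct",np.percentile(dist[rec],[1,10,30,50,70,90,99]).round(4))
for lo,hi in((-.018,-.011),(-.03,-.018)):
    k=rec&(dist>lo)&(dist<hi);print(lo,hi,k.sum(),np.percentile(s[k],[5,50,95]).round(4),np.percentile(P[k,2],[5,50,95]).round(4))
k=m&(dist>.02)&(s>.55);print("knob",k.sum(),np.percentile(s[k],[5,50,95]).round(4))
k=m&(abs(dist)<.006);print("face s",np.percentile(s[k],[.5,99.5]))
# fulcrum candidates
D=np.load("/tmp/top.npz");W=D["W"]
for nm in("mould_half","round_mould"):
    for r in ctrl.cut_out("top",nm)[:2]:
        w=W[r["pixels"]];w=w[(w[:,2]>.03)&(w[:,2]<.1)];print(nm,r["conf"],np.round(np.array(r["rect"])*[560,420,560,420]),w.mean(0).round(3),np.percentile(w[:,2],95),cv2.minAreaRect((w[:,:2]*1000).astype(np.float32)))
E
```

```text
[0.44695432 0.23849703 0.03761636]
recess 1577 s [0.4717 0.4783 0.532  0.5909 0.5983] z [0.071 0.174 0.18 ] dist pct [-0.0709 -0.0639 -0.0503 -0.0367 -0.0237 -0.0151 -0.0079]
-0.018 -0.011 183 [0.5017 0.5276 0.5693] [0.0735 0.1034 0.1793]
-0.03 -0.018 398 [0.4818 0.5336 0.5855] [0.0713 0.1721 0.1789]
knob 568 [0.6058 0.7705 0.8129]
face s [0.43624381 0.7349884 ]
mould_half 0.88 [334.  99. 366. 139.] [ 0.776 -0.044  0.043] 0.04826816333459265 ((780.0097045898438, -44.22067642211914), (80.5258560180664, 115.36776733398438), 84.47341918945312)
round_mould 0.62 [377. 105. 412. 140.] [ 0.763 -0.176  0.044] 0.053938847183179296 ((767.5870361328125, -178.83106994628906), (83.99806213378906, 90.85066223144531), 54.425575256347656)
round_mould 0.18 [233. 208. 290. 229.] [0.484 0.17  0.041] 0.04565261863908978 ((470.51116943359375, 220.39535522460938), (31.552921295166016, 170.13589477539062), 13.272019386291504)
```

Request:
step_arm --deltas '[{"dp": [0, -0.05, 0.32], "twist": 0}, {"dp": [0, 0, 0.32], "twist": 0}, {"dp": [0, 0, 0], "twist": 0}]'

```text
time_s: 13.15
ee_pos: [0.4432, 0.237, 0.0087]
eef_rot: [-3.139, -0.0, 2.035]
force: [-0.3, 0.4, 0.0]
grip_width: 0.0469
grip_force: 0.0
```

Request:
step_arm --deltas '[{"dp": [0, 0, 0], "twist": 0}, {"dp": [0, 0, 0], "twist": 0}, {"dp": [0, 0, 0], "twist": 0}, {"dp": [0, 0, 0], "twist": 0}]' --gripper -1 --squeeze 3

```text
time_s: 13.55
ee_pos: [0.4443, 0.2375, 0.0108]
eef_rot: [3.142, 0.0, 2.035]
force: [-0.3, -0.1, -2.0]
grip_width: 0.0378
grip_force: 3.0
```

Gripped lightly. I lift slowly by 35 mm and see which way it tips.

Request:
step_arm --deltas '[{"dp": [0, 0, -0.1], "twist": 0}, {"dp": [0, 0, -0.1], "twist": 0}, {"dp": [0, 0, -0.1], "twist": 0}, {"dp": [0, 0, -0.1], "twist": 0}, {"dp": [0, 0, -0.1], "twist": 0}, {"dp": [0, 0, -0.1], "twist": 0}, {"dp": [0, 0, -0.1], "twist": 0}, {"dp": [0, 0, -0.1], "twist": 0}, {"dp": [0, 0, 0], "twist": 0}, {"dp": [0, 0, 0], "twist": 0}]'

```text
time_s: 14.55
ee_pos: [0.4444, 0.2375, 0.0428]
eef_rot: [3.141, -0.0, 2.035]
force: [0.3, 1.0, -1.2]
grip_width: 0.0377
grip_force: 3.0
```

```bash
python3 - <<'E'
from h import *
o=ctrl.get_obs();print(o["ee_pos"],o["force"],o["moment"])
p,d=ctrl.camera("scene");W=cloud("scene",d)
e=np.array([np.cos(np.radians(-63.5)),np.sin(np.radians(-63.5))]);f=np.array([-e[1],e[0]])
for r in ctrl.cut_out("scene","scanner"):
    m=r["pixels"];w=W[m];
    if abs(np.median(w[:,0])-.47)<.08 and abs(np.median(w[:,1])-.22)<.1:
        E=w[:,:2]@e;F=w[:,:2]@f
        for a in np.arange(-.08,.12,.02):
            k=(E>a)&(E<a+.02)
            if k.sum()>5:print(a.round(2),k.sum(),"topz",np.percentile(w[k,2],[50,90,97]).round(4))
save("g1.png",cv2.resize(p[130:280,210:360],None,fx=4,fy=4))
E
```

```text
[0.4443688  0.2375197  0.04276022] [ 0.33800088  1.00156026 -1.23095681] [-0.04960503  0.02388845  0.04708025]
-0.08 32 topz [0.0849 0.088  0.0889]
-0.06 312 topz [0.0802 0.0852 0.0864]
-0.04 171 topz [0.0768 0.0821 0.0836]
-0.02 106 topz [0.0722 0.0757 0.0774]
0.0 91 topz [0.0671 0.071  0.0728]
0.02 99 topz [0.0603 0.0646 0.0657]
0.04 87 topz [0.0546 0.0595 0.0605]
0.06 97 topz [0.0487 0.0525 0.0536]
0.08 161 topz [0.0355 0.0444 0.0468]
```

View pics/g1.png

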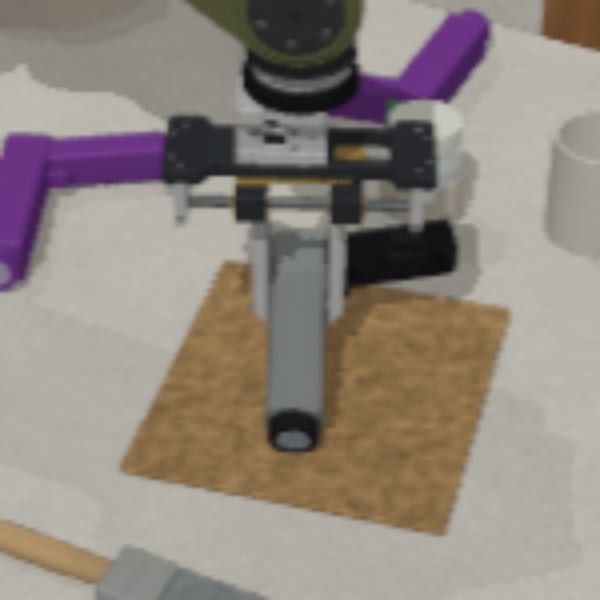

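It tips muzzle-down, with the muzzle resting on the mat at about (293,440) and a tilt of about 16°. I raise it a bit more for about 25°, then squeeze hard.

Request:
step_arm --deltas '[{"dp": [0, 0, -0.1], "twist": 0}, {"dp": [0, 0, -0.1], "twist": 0}, {"dp": [0, 0, -0.1], "twist": 0}, {"dp": [0, 0, -0.1], "twist": 0}, {"dp": [0, 0, 0], "twist": 0}, {"dp": [0, 0, 0], "twist": 0}]'

```text
time_s: 15.25
ee_pos: [0.4444, 0.2375, 0.0588]
eef_rot: [3.141, 0.0, 2.035]
force: [-0.3, 1.2, -1.3]
grip_width: 0.0381
grip_force: 3.0
```

Request:
step_arm --deltas '[{"dp": [0, 0, 0], "twist": 0}, {"dp": [0, 0, 0], "twist": 0}, {"dp": [0, 0, 0], "twist": 0}, {"dp": [0, 0, -0.3], "twist": 0}, {"dp": [0, 0, -0.5], "twist": 0}, {"dp": [0, 0, -0.7], "twist": 0}, {"dp": [0, 0, -0.7], "twist": 0}, {"dp": [0, 0, -0.5], "twist": 0}, {"dp": [0, 0, 0], "twist": 0}, {"dp": [0, 0, 0], "twist": 0}]' --squeeze 40

```text
time_s: 16.25
ee_pos: [0.444, 0.2373, 0.1663]
eef_rot: [-3.141, -0.0, 2.034]
force: [0.4, 0.2, -2.6]
grip_width: 0.0377
grip_force: 40.0
```

```bash
cat > fit.py <<'E'
from h import *
# scanner barrel pose from both cameras: top-face line. returns pitch & muzzle
o=ctrl.get_obs();t=o["ee_pos"];yaw=o["eef_rot"][2]
fz=np.array([np.sin(yaw),-np.cos(yaw)]);e=np.array([-np.cos(yaw),-np.sin(yaw)])
print("ee",t.round(4),"yaw",np.degrees(yaw).round(2))
for n in("scene","top"):
    p,d=ctrl.camera(n);W=cloud(n,d);g=p.mean(-1)
    L=W-t;E=L[...,:2]@e;F=L[...,:2]@fz
    for r in ctrl.cut_out(n,"scanner"):
        m=r["pixels"]&(abs(E)<.15)&(abs(F)<.03)&(abs(L[...,2])<.12)&(d>0)
        if m.sum()<100: continue
        k=m&(E>.01)&(abs(F)<.013)
        P=np.stack([E,F,L[...,2]],-1)[k]
        # robust line z=a+b*E for top face
        A=np.c_[P[:,0],np.ones(len(P))];w=P[:,0]<.085
        for _ in range(8):
            x=np.linalg.lstsq(A[w],P[w,2],rcond=None)[0];res=P[:,2]-A@x;w=(abs(res)<.004)&(P[:,0]<.085)
        c=m&(E>0)&(abs(L[...,2]-(x[0]*E+x[1]))<.004)
        print(n,round(r["conf"],2),"pts",w.sum(),"pitch",np.degrees(np.arctan(-x[0])).round(2),"top z at E=0",x[1].round(4),"F range",np.percentile(F[c],[3,97]).round(4),"E max",np.percentile(E[m],99).round(4),"roll slope",np.polyfit(P[w,1],res[w],1)[0].round(3))
        for a in(.02,.04,.06):
            kk=c&(abs(E-a)<.008);print("  F mid",a,np.percentile(F[kk],[5,95]).round(4) if kk.sum()>3 else None)
    save("fit_%s_%d.png"%(n,int(o["time_s"]*10)),p)
E
python3 fit.py
```

```text
ee [0.444  0.2373 0.1663] yaw 116.57
scene 0.58 pts 268 pitch 25.07 top z at E=0 0.0306 F range [-0.0175  0.016 ] E max 0.1059 roll slope -0.015
  F mid 0.02 [-0.0171  0.0158]
  F mid 0.04 [-0.0152  0.0148]
  F mid 0.06 [-0.0162  0.0143]
```

Request:
step_arm --deltas '[{"dp": [0, 0, -0.1], "twist": 0.5}, {"dp": [0, 0, -0.1], "twist": 0.9}, {"dp": [0, 0, -0.1], "twist": 0.9}, {"dp": [0, 0, 0], "twist": 0.9}, {"dp": [0, 0, 0], "twist": 0.9}, {"dp": [0, 0, 0], "twist": 0.9}, {"dp": [0, 0, 0], "twist": 0.9}, {"dp": [0, 0, 0], "twist": 0.9}, {"dp": [0, 0, 0], "twist": 0.9}, {"dp": [0, 0, 0], "twist": 0.9}, {"dp": [0, 0, 0], "twist": 0.8}, {"dp": [0, 0, 0], "twist": 0.38}]'

```text
time_s: 17.65
ee_pos: [0.4441, 0.2374, 0.178]
eef_rot: [-3.141, 0.001, 1.35]
force: [-0.2, -0.1, -2.8]
grip_width: 0.0376
grip_force: 40.0
```

Request:
step_arm --deltas '[{"dp": [-0.3, 0.16, 0], "twist": 0}, {"dp": [-0.6, 0.32, 0], "twist": 0}, {"dp": [-0.7, 0.37, 0], "twist": 0}, {"dp": [-0.7, 0.37, 0], "twist": 0}, {"dp": [-0.7, 0.37, 0], "twist": 0}, {"dp": [-0.7, 0.37, 0], "twist": 0}, {"dp": [-0.7, 0.37, 0], "twist": 0}, {"dp": [-0.7, 0.37, 0], "twist": 0}, {"dp": [-0.7, 0.37, 0], "twist": 0}, {"dp": [-0.5, 0.26, 0], "twist": 0}, {"dp": [-0.3, 0.15, 0], "twist": 0}, {"dp": [-0.19, 0.1, 0], "twist": 0}]'

```text
time_s: 18.85
ee_pos: [0.5249, -0.0599, 0.1784]
eef_rot: [-3.141, 0.0, 1.351]
force: [-0.5, 0.7, -1.9]
grip_width: 0.0377
grip_force: 40.0
```

```bash
python3 fit.py; python3 - <<'E'
import cv2,glob
a=sorted(glob.glob("pics/fit_scene*"))[-1];b=sorted(glob.glob("pics/fit_top*"))[-1]
import numpy as np
A=cv2.imread(a)[180:400,110:330];B=cv2.imread(b)[110:290,340:520]
cv2.imwrite("pics/aim.png",np.hstack([cv2.resize(A,(400,400)),cv2.resize(B,(400,400))]))
E
```

```text
ee [ 0.5249 -0.0599  0.1784] yaw 77.43
scene 0.95 pts 434 pitch 25.17 top z at E=0 0.0309 F range [-0.016   0.0185] E max 0.1048 roll slope 0.002
  F mid 0.02 [-0.0146  0.0178]
  F mid 0.04 [-0.0147  0.0173]
  F mid 0.06 [-0.0153  0.0172]Traceback (most recent call last):
  File "fit.py", line 19, in <module>
    print(n,round(r["conf"],2),"pts",w.sum(),"pitch",np.degrees(np.arctan(-x[0])).round(2),"top z at E=0",x[1].round(4),"F range",np.percentile(F[c],[3,97]).round(4),"E max",np.percentile(E[m],99).round(4),"roll slope",np.polyfit(P[w,1],res[w],1)[0].round(3))
                                                                                                                                  ~~~~~~~~~~~~~^^^^^^^^^^^^^
    return _quantile_unchecked(
        a, q, axis, out, overwrite_input, method, keepdims, weights)
    return _ureduce(a,
                    func=_quantile_ureduce_func,
    ...<5 lines>...
                    overwrite_input=overwrite_input,
                    method=method)
    r = func(a, **kwargs)
    result = _quantile(arr,
                       quantiles=q,
    ...<2 lines>...
                       out=out,
                       weights=wgt)
    slices_having_nans = np.isnan(arr[-1, ...])
                                  ~~~^^^^^^^^^
IndexError: index -1 is out of bounds for axis 0 with size 0
```

View pics/aim.png

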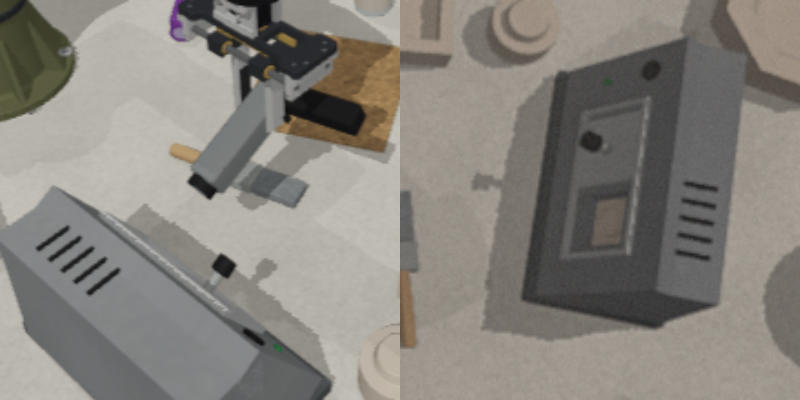

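The left crop shows the thermometer tilted 25° and aimed at the window from about 10 cm. The right crop is an older top picture. The fit puts the line of sight within a few millimetres of the boss, so I hold still.

Request:
step_arm --deltas '[{"dp": [0, 0, -0.03], "twist": 0}, {"dp": [0, 0, 0], "twist": 0}, {"dp": [0, 0, 0], "twist": 0}, {"dp": [0, 0, 0], "twist": 0}, {"dp": [0, 0, 0], "twist": 0}, {"dp": [0, 0, 0], "twist": 0}, {"dp": [0, 0, 0], "twist": 0}, {"dp": [0, 0, 0], "twist": 0}, {"dp": [0, 0, 0], "twist": 0}, {"dp": [0, 0, 0], "twist": 0}, {"dp": [0, 0, 0], "twist": 0}, {"dp": [0, 0, 0], "twist": 0}]'

```text
time_s: 20.25
ee_pos: [0.525, -0.0588, 0.1798]
eef_rot: [-3.142, -0.0, 1.352]
force: [-0.5, -0.1, -2.9]
grip_width: 0.0373
grip_force: 40.0
```

```bash
python3 - <<'E'
from h import *
p,d=ctrl.camera("top");W=cloud("top",d);save("aimtop.png",cv2.resize(p[150:270,380:500],(480,480)))
ey=np.array([.976,-.217]);eo=np.array([.217,.976]);n=np.array([.188,.846,.499]);c0=np.array([.5473,-.245,.1117])
for r in ctrl.cut_out("top","boss")[:2]:
    w=W[r["pixels"]];dd=(w-c0)@n;print(r["conf"],np.round(np.array(r["rect"])*[560,420,560,420]),"s",np.percentile(w[:,:2]@ey,[5,50,95]).round(4),"z",np.percentile(w[:,2],[5,50,95]).round(4),"dist",np.percentile(dd,[5,50,95]).round(4))
E
```

```text
0.68 [430. 200. 444. 222.] s [0.5025 0.5301 0.5572] z [0.0817 0.1025 0.1398] dist [-0.0241 -0.0171  0.0012]
```

View pics/aimtop.png

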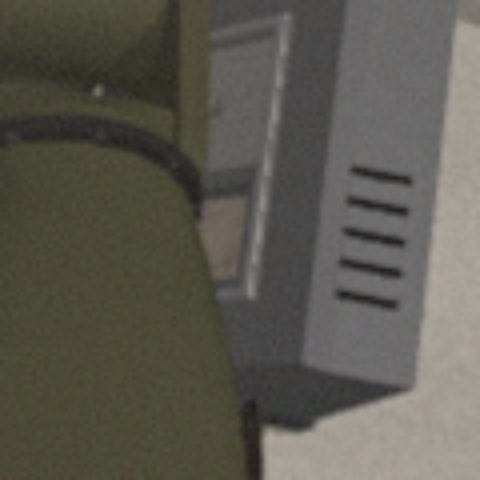

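The arm hides part of the window here. I check the boss centre against the unobstructed picture saved earlier.

```bash
python3 - <<'E'
from h import *
ey=np.array([.976,-.217]);n=np.array([.188,.846,.499]);c0=np.array([.5473,-.245,.1117])
D=np.load("/tmp/t3.npz");W=D["W"];p=D["p"].astype(int);dist=(W-c0)@n;s=W[...,:2]@ey
box=np.zeros((420,560),bool);box[185:240,415:455]=1
warm=box&(p[...,0]-p[...,2]>12)
print("mould",warm.sum(),"s",np.percentile(s[warm],[3,50,97]).round(4),"z",np.percentile(W[warm][:,2],[3,50,97]).round(4))
for lo,hi in((-.0175,-.010),(-.026,-.0175)):
    k=warm&(dist>lo)&(dist<hi);print(lo,hi,k.sum(),"s",np.percentile(s[k],[3,50,97]).round(4),"mean",s[k].mean().round(4),"z",np.percentile(W[k][:,2],[3,50,97]).round(4))
d=box&(dist<-.005)&(W[...,2]<.14)
print("window",np.percentile(s[d],[2,98]),np.percentile(W[d][:,2],[2,98]))
E
```

```text
mould 231 s [0.5058 0.5285 0.5567] z [0.0727 0.0969 0.1155]
-0.0175 -0.01 86 s [0.5122 0.5257 0.5391] mean 0.5255 z [0.0922 0.1052 0.1163]
-0.026 -0.0175 142 s [0.5051 0.5383 0.5571] mean 0.5323 z [0.0718 0.0871 0.1105]
window [0.50225357 0.55916711] [0.06975001 0.11628785]
```

The boss front sits at s = 0.5255 and the line of sight at about 0.526. I finish the hold, then go back.

Request:
step_arm --deltas '[{"dp": [0, 0, 0], "twist": 0}, {"dp": [0, 0, 0], "twist": 0}, {"dp": [0, 0, 0], "twist": 0}, {"dp": [0, 0, 0], "twist": 0}, {"dp": [0, 0, 0], "twist": 0}, {"dp": [0, 0, 0], "twist": 0}, {"dp": [0, 0, 0], "twist": 0}, {"dp": [0, 0, 0], "twist": 0}, {"dp": [0, 0, 0], "twist": 0}, {"dp": [0, 0, 0], "twist": 0}, {"dp": [0, 0, 0], "twist": 0}, {"dp": [0, 0, 0], "twist": 0}]'

```text
time_s: 21.55
ee_pos: [0.525, -0.0588, 0.1798]
eef_rot: [-3.142, 0.0, 1.352]
force: [-1.4, -0.2, -1.6]
grip_width: 0.038
grip_force: 40.0
```

Request:
step_arm --deltas '[{"dp": [0.19, -0.1, 0], "twist": 0}, {"dp": [0.3, -0.15, 0], "twist": 0}, {"dp": [0.5, -0.26, 0], "twist": 0}, {"dp": [0.7, -0.37, 0], "twist": 0}, {"dp": [0.7, -0.37, 0], "twist": 0}, {"dp": [0.7, -0.37, 0], "twist": 0}, {"dp": [0.7, -0.37, 0], "twist": 0}, {"dp": [0.7, -0.37, 0], "twist": 0}, {"dp": [0.7, -0.37, 0], "twist": 0}, {"dp": [0.7, -0.37, 0], "twist": 0}, {"dp": [0.6, -0.32, 0], "twist": 0}, {"dp": [0.3, -0.16, 0], "twist": 0}]'

```text
time_s: 22.75
ee_pos: [0.443, 0.2398, 0.1799]
eef_rot: [-3.142, -0.0, 1.354]
force: [-0.4, -0.1, -2.2]
grip_width: 0.0377
grip_force: 40.0
```

Request:
step_arm --deltas '[{"dp": [0, 0, 0], "twist": -0.38}, {"dp": [0, 0, 0], "twist": -0.8}, {"dp": [0, 0, 0], "twist": -0.9}, {"dp": [0, 0, 0], "twist": -0.9}, {"dp": [0, 0, 0], "twist": -0.9}, {"dp": [0, 0, 0], "twist": -0.9}, {"dp": [0, 0, 0], "twist": -0.9}, {"dp": [0, 0, 0], "twist": -0.9}, {"dp": [0, 0, 0], "twist": -0.9}, {"dp": [0, 0, 0], "twist": -0.9}, {"dp": [0, 0, 0], "twist": -0.9}, {"dp": [0, 0, 0], "twist": -0.5}]'

```text
time_s: 23.95
ee_pos: [0.4445, 0.2365, 0.1798]
eef_rot: [-3.141, 0.0, 2.037]
force: [0.6, -0.1, -2.4]
grip_width: 0.0376
grip_force: 40.0
```

Request:
step_arm --deltas '[{"dp": [0, 0, 0.3], "twist": 0}, {"dp": [0, 0, 0.5], "twist": 0}, {"dp": [0, 0, 0.5], "twist": 0}, {"dp": [0, 0, 0.5], "twist": 0}, {"dp": [0, 0, 0.5], "twist": 0}, {"dp": [0, 0, 0.3], "twist": 0}, {"dp": [0, 0, 0.2], "twist": 0}, {"dp": [0, 0, 0], "twist": 0}, {"dp": [0, 0, 0], "twist": 0}]'

```text
time_s: 24.85
ee_pos: [0.4446, 0.2375, 0.0684]
eef_rot: [3.141, 0.0, 2.034]
force: [0.6, 0.6, -2.2]
grip_width: 0.0373
grip_force: 40.0
```

Request:
step_arm --deltas '[{"dp": [0, 0, 0.1], "twist": 0}, {"dp": [0, 0, 0.1], "twist": 0}, {"dp": [0, 0, 0], "twist": 0}]'

```text
time_s: 25.15
ee_pos: [0.4441, 0.2374, 0.0595]
eef_rot: [-3.141, -0.0, 2.035]
force: [-0.0, 1.2, -2.4]
grip_width: 0.0377
grip_force: 40.0
```

Request:
step_arm --deltas '[{"dp": [0, 0, 0], "twist": 0}, {"dp": [0, 0, 0.1], "twist": 0}, {"dp": [0, 0, 0.1], "twist": 0}, {"dp": [0, 0, 0.1], "twist": 0}, {"dp": [0, 0, 0.1], "twist": 0}, {"dp": [0, 0, 0.1], "twist": 0}, {"dp": [0, 0, 0.1], "twist": 0}, {"dp": [0, 0, 0.1], "twist": 0}, {"dp": [0, 0, 0.1], "twist": 0}, {"dp": [0, 0, 0], "twist": 0}]' --squeeze 4

```text
time_s: 26.15
ee_pos: [0.444, 0.2373, 0.0272]
eef_rot: [-3.141, 0.0, 2.035]
force: [0.2, -0.2, -2.6]
grip_width: 0.0379
grip_force: 4.0
```

```bash
sed -i 's/for n in("scene","top")/for n in("scene",)/' fit.py; python3 fit.py
```

```text
ee [0.444  0.2373 0.0272] yaw 116.57
scene 0.69 pts 182 pitch 6.56 top z at E=0 0.0286 F range [-0.0174  0.0168] E max 0.1137 roll slope 0.011
  F mid 0.02 [-0.017   0.0158]
  F mid 0.04 [-0.0162  0.0161]
  F mid 0.06 [-0.0165  0.0165]
```

Pitch is back to 6.6°. I lower the last bit, then release.

Request:
step_arm --deltas '[{"dp": [0, 0, 0.06], "twist": 0}, {"dp": [0, 0, 0.06], "twist": 0}, {"dp": [0, 0, 0.06], "twist": 0}, {"dp": [0, 0, 0.06], "twist": 0}, {"dp": [0, 0, 0.06], "twist": 0}, {"dp": [0, 0, 0], "twist": 0}]'

```text
time_s: 26.85
ee_pos: [0.4442, 0.2374, 0.0156]
eef_rot: [-3.141, 0.0, 2.034]
force: [-0.3, 0.4, -2.0]
grip_width: 0.0379
grip_force: 4.0
```

```bash
python3 fit.py
```

```text
ee [0.4442 0.2374 0.0156] yaw 116.57
scene 0.68 pts 166 pitch 0.35 top z at E=0 0.0295 F range [-0.0174  0.0168] E max 0.1146 roll slope -0.001
  F mid 0.02 [-0.0161  0.0174]
  F mid 0.04 [-0.0166  0.016 ]
  F mid 0.06 [-0.0168  0.0164]
```

Flat at 0.35°. I open the gripper and go straight up.

Request:
step_arm --deltas '[{"dp": [0, 0, 0.02], "twist": 0}, {"dp": [0, 0, 0], "twist": 0}, {"dp": [0, 0, 0], "twist": 0}, {"dp": [0, 0, 0], "twist": 0}, {"dp": [0, 0, 0], "twist": 0}]' --gripper 0.4

```text
time_s: 27.45
ee_pos: [0.4443, 0.2375, 0.0151]
eef_rot: [3.141, 0.0, 2.035]
force: [-0.3, -0.2, 0.0]
grip_width: 0.0657
grip_force: 0.0
```

Request:
step_arm --deltas '[{"dp": [0, 0, -0.2], "twist": 0}, {"dp": [0, 0, -0.4], "twist": 0}, {"dp": [0, 0, -0.7], "twist": 0}, {"dp": [0, 0, -0.8], "twist": 0}, {"dp": [0, 0, -0.8], "twist": 0}, {"dp": [0, 0, -0.6], "twist": 0}, {"dp": [0.5, 0, -0.2], "twist": 0}, {"dp": [0.7, 0, 0], "twist": 0}, {"dp": [0.7, 0, 0], "twist": 0}, {"dp": [0.7, 0, 0], "twist": 0}, {"dp": [0, 0, 0], "twist": 0}, {"dp": [0, 0, 0], "twist": 0}]'

```text
time_s: 28.65
ee_pos: [0.3976, 0.3305, 0.1634]
eef_rot: [3.141, 0.0, 2.036]
force: [0.4, -0.6, -0.6]
grip_width: 0.0658
grip_force: 0.0
```

```bash
python3 - <<'E'
from h import *
o=ctrl.get_obs();print(o["time_s"],o["ee_pos"],o["grip_width"],o["grip_force"])
p,d=ctrl.camera("scene");W=cloud("scene",d);save("end.png",p)
S=(W[...,0]>.38)&(W[...,0]<.6)&(W[...,1]>.1)&(W[...,1]<.36)&(W[...,2]>.03)
print(S.sum(),np.percentile(W[S],[2,50,98],axis=0).round(4))
E
```

```text
28.65 [0.39764919 0.33053333 0.16343689] 0.06575719862763982 0.0
3670 [[0.3821 0.146  0.0348]
 [0.4277 0.2915 0.3512]
 [0.5039 0.349  0.4839]]
```

View pics/end.png

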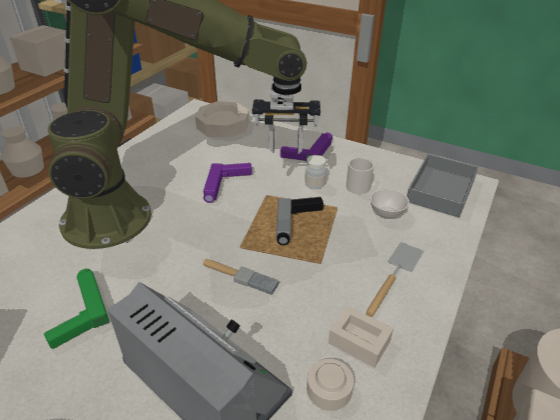

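The final view shows the scanner flat on the mat at (286,218) as before, the shutter knob drawn out at (233,326), the other things unmoved and the arm clear. I hand it in.

```bash
python3 -c "
from station import ctrl
print(ctrl.hand_in())"
```

```text
the job is handed in; nothing more can be done
None
```

I handed the job in with the shutter drawn to its stop, the boss aimed at and held for over two seconds (by my measurements about 5° off square and a few mm off centre, muzzle about 10 cm away), and the thermometer back flat on its mat, but the hand-in returned no verdict.

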